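Put the stacked battery packs on charge

TASK

Take the stack of battery packs apart from the top down and lay each pack, right side up and flat inside the rim, in the charging cradle of its own colour, either way round. Seat each pack in its cradle before you touch the next layer, and do not tip any pack over or drag a lower pack out of place while a pack above it is still to be put on charge. Leave the solder reel and the cleaner bottle where they stand, and let go of everything at the end.

Things in the scene. Friction and masses are not known exactly. Their poses are not given: they have to be found in the camera images.
- red_pack: loose red battery pack with black ends, a plain box 140 long (its x) x 40 wide (its y) x 36 high (z), all four packs the same size, about 0.3 to 0.5 kg; at the start it is the top of the stack, lying across the blue pack. Origin: centre of its underside, so 36 mm below its top face.
- blue_pack: loose blue battery pack with black ends, a plain box 140 long (its x) x 40 wide (its y) x 36 high (z), all four packs the same size, about 0.3 to 0.5 kg; at the start it is the middle layer, lying across both bottom packs, under the red one. Origin: centre of its underside, so 36 mm below its top face.
- green_pack: loose green battery pack with black ends, a plain box 140 long (its x) x 40 wide (its y) x 36 high (z), all four packs the same size, about 0.3 to 0.5 kg; at the start it is one of the two parallel packs of the bottom layer, about 85 mm apart centre to centre. Origin: centre of its underside, so 36 mm below its top face.
- yellow_pack: loose yellow battery pack with black ends, a plain box 140 long (its x) x 40 wide (its y) x 36 high (z), all four packs the same size, about 0.3 to 0.5 kg; at the start it is the other pack of the bottom layer. Origin: centre of its underside, so 36 mm below its top face.
- red_cradle: fixed charging cradle, red floor, black rim, red-topped end block; origin: pocket centre, on the bench surface. Pocket 160 long (x) x 58 wide (y), floor 4 mm above the origin; rim 5 mm wide, 9 mm above the bench. End block 16 mm high, 56 wide, from x = 85 to 115. A seated pack lies along x, its underside 4 mm above the origin.
- blue_cradle: fixed charging cradle, blue floor, black rim, blue-topped end block; origin: pocket centre, on the bench surface. Pocket 160 long (x) x 58 wide (y), floor 4 mm above the origin; rim 5 mm wide, 9 mm above the bench. End block 16 mm high, 56 wide, from x = 85 to 115. A seated pack lies along x, its underside 4 mm above the origin.
- green_cradle: fixed charging cradle, green floor, black rim, green-topped end block; origin: pocket centre, on the bench surface. Pocket 160 long (x) x 58 wide (y), floor 4 mm above the origin; rim 5 mm wide, 9 mm above the bench. End block 16 mm high, 56 wide, from x = 85 to 115. A seated pack lies along x, its underside 4 mm above the origin.
- yellow_cradle: fixed charging cradle, yellow floor, black rim, yellow-topped end block; origin: pocket centre, on the bench surface. Pocket 160 long (x) x 58 wide (y), floor 4 mm above the origin; rim 5 mm wide, 9 mm above the bench. End block 16 mm high, 56 wide, from x = 85 to 115. A seated pack lies along x, its underside 4 mm above the origin.
- solder_reel: loose bystander: standing reel of bright solder with white top, 54 diameter x 42 high, origin at the centre of its underside; to be left alone.
- cleaner_bottle: loose bystander: white cleaner bottle with grey cap, 52 diameter x 110 high, origin at the centre of its underside; to be left alone.
There are look-alikes about, which are no part of the job. Leave any brown or white look-alike of the yellow_cradle alone.

How it is judged:
By the outcome, as a careful person would: the job done as asked, in the order asked, and still so for the second after the job is handed in, with the robot touching nothing.
It also fails if it takes over 128 s, if anything falls off the work surface, if the arm or the gripper's body presses on something with over 40 N, if the wrist force passes 120 N, or if a joint passes its speed limit or range.

ROBOT

A 6-joint arm with a two-finger parallel gripper is mounted at the origin on the work surface. World frame = base frame: x ahead of the robot, y to its left, z up, the work surface at z = 0. Lengths are in mm, angles in rad, forces in N, time in s.
With the tool pointing down it reaches from about 275 to 750 mm from the base axis. Payload 10.2 kg.
Tool frame: the origin (TCP) lies at the very end of the fingers, on their centre line; the grasp point (between the pads) lies 19 mm behind it; z points along the fingers, y is the line along which they close (so a half turn about z gives the same grasp; the last joint's range is limited). The gripper opens to 85 mm and grips with 20 to 120 N. Pads are 22 mm wide; open, the fingers measure 114 mm over their backs; the gripper's body (76 mm by 85 mm) begins 54 mm behind the grasp point. The pads swing forward as they close: fully open they stand 13 mm farther back than shut.
Start: joints at [-1.52, 0.313, 1.498, -0, 1.331, -0.223], TCP at [141.942, -505.454, 231.294] pointing down, gripper open.
Joint ranges: [-2.94, 2.94], [-0.97, 2.17], [0.19, 2.56], [-1.23, 4.37], [0.02, 3.11], [-2.88, 2.88]. Speed limits (rad/s): [2.39, 2.39, 3.01, 3.14, 3.14, 3.14].

INTERFACE

Orientations are given as a unit quaternion [w, x, y, z].
In Python, from rig import * gives the robot as it stands. The module is installed in compiled form; this text tells all that it offers.
- The arm moves only by the shell command python3 -m crank 'ROWS' [FORCE]. ROWS is JSON, a list that holds one entry, the list of rows, each a list of 7 numbers: the shift along the tool's x, y, z in units of 25 mm (1.0 is 25 mm), then the turn, a rotation vector about the tool's x, y, z in units of 8 degrees (1.0 is 8 degrees), then the finger opening in mm, from 0 to 85.4. A call has exactly 8 rows; each row shifts and turns the commanded pose from where the row before left it, along the tool's axes as they then stand; what a row does not reach is not made up. A row lasts 1/10 s, in which the tool goes at most 50 mm and 8.59 degrees, less where a joint would pass 70% of its speed; a pose out of reach is approached as far as the arm can. A call is refused whole if a number of a shift passes 1 or a number of a turn 1, either way. A call with a gripper value outside its range is refused whole. The fingers move at their own pace and stop on an object; FORCE is the grip in N (left out, the last holds). Time passes only in rows, so rows that do not move let the fingers close, or fill a call up. It gives the time, the measured TCP pose, the force, the opening and the grip force at its end, in the units of the state.
- sense(): the state, without advancing time (a new reading comes with each control period).
- capture(name): name is "side" or "top" or "wrist"; returns the picture (480x640x3 uint8, blue, green, red); there is no depth.
- camera_model(name): a dict with "fx", "fy", "cx", "cy" (pixels), "k1" (the pictures are not rectified: a ray, as slopes to the right and down, at radius r is drawn at 1 + k1 r^2 times it, then the intrinsics apply), "world_from_camera" (4x4, takes a point from camera to world coordinates); the wrist camera has in their place "T_tool_cam" (4x4, takes a point from camera to tool coordinates, whose origin is the TCP and whose axes are the flange's). Camera axes: x right, y up, looking along -z (the intrinsics and any distortion apply to the point x, -y, -z); pixel columns grow to the right and rows downward; lengths in mm; the calibration is good to about 2 mm. A picture is of the moment at which its call begins: read the wrist's pose just before it. camera_model takes no time and is no camera call.
- finish_job(): hands the job in; it is judged then, once.
The state is a dict: "time_s": time; "joints": joint angles; "dq": joint speeds; "tau": joint torques, N m; "eef_pos": TCP position; "ee_rot": TCP orientation; "force": force on the tool from outside, world axes, zero at the start; "wrist_torque": the same for the moment, N m; "grip_width": opening from 0.0 (shut) to 1.0 (fully open); "grip_force": force on a finger pad.
Only numpy, scipy, OpenCV 4.12 (cv2) and the standard library are available. Lean on these libraries where they do the work, as an engineer would, in place of code of your own. Each camera call takes 0.05 s, during which the arm holds its last target. There are 200 camera calls.

## Working session

There is one attempt and no reset: what is moved stays moved. The work goes in short steps, Python scripts to look and compute and a shell command to move; the robot and the scene stay as the last step left them, time stands still between calls to the robot, and variables do not carry over. Pictures are saved under pics/ and viewed, at most 17 in all, crops included, and the job is handed in when it is done.

```bash
mkdir -p pics
python3 - <<'E'
from rig import *
import cv2
s=sense();print(s)
for n in("top","side"):
    cv2.imwrite(f"pics/{n}0.png",capture(n));print(camera_model(n))
print(camera_model("wrist"))
E
```

```text
{'time_s': 0.0, 'joints': array([-1.52039659e+00,  3.13451043e-01,  1.49844191e+00, -1.06286432e-05,
        1.33103356e+00, -2.23415254e-01]), 'dq': array([-0.0003906 ,  0.00012703,  0.00079191, -0.00066078, -0.0014602 ,
        0.00010285]), 'tau': array([-2.12310524e-04, -4.12257314e+01, -2.59748679e+01, -1.93530518e-04,
        4.11562229e-03, -1.02980898e-06]), 'eef_pos': array([ 141.92743447, -505.17381324,  230.73273809]), 'ee_rot': array([-6.64881246e-04,  9.90642405e-01,  1.36481430e-01,  5.24804625e-05]), 'force': array([-0.14295634, -0.1393163 ,  0.42748937]), 'wrist_torque': array([-0.0029442 , -0.04671936, -0.03047274]), 'grip_force': 0.0, 'grip_width': 1.0024570506842392}
{'fx': 514.565775239231, 'fy': 514.565775239231, 'cx': 320.6772003475471, 'cy': 237.76513885313517, 'k1': 0.02708800419626083, 'world_from_camera': array([[-2.34159470e-02,  9.97705361e-01, -6.35272108e-02,
         4.31046119e+02],
       [-9.99709529e-01, -2.37308843e-02, -4.20741109e-03,
        -9.42034243e+00],
       [-5.70531348e-03,  6.34102375e-02,  9.97971238e-01,
         1.28573103e+03],
  
[... 367 characters left out ...]
6.34898934e-01,
         7.08156157e+02],
       [-3.10672435e-03,  6.74569125e-01,  7.38205150e-01,
         8.84858927e+02],
       [ 0.00000000e+00,  0.00000000e+00,  0.00000000e+00,
         1.00000000e+00]])}
{'fx': 349.20904505751685, 'fy': 349.20904505751685, 'cx': 319.7047724783274, 'cy': 229.7506434630894, 'k1': -0.06909893613697142, 'T_tool_cam': array([[ 5.40018559e-05,  9.44301886e-01,  3.29080453e-01,
         8.62557360e+01],
       [ 9.99999867e-01, -2.19697808e-04,  4.66327319e-04,
        -1.35354744e-01],
       [ 5.12652022e-04,  3.29080384e-01, -9.44301773e-01,
        -1.41710011e+02],
       [ 0.00000000e+00,  0.00000000e+00,  0.00000000e+00,
         1.00000000e+00]])}
```

View pics/top0.png

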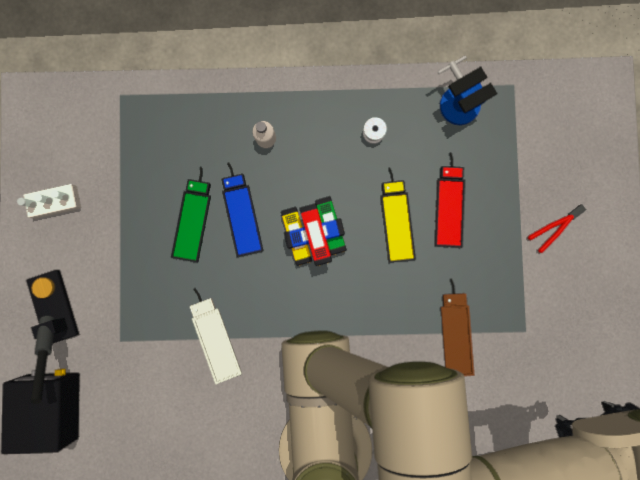

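View pics/side0.png

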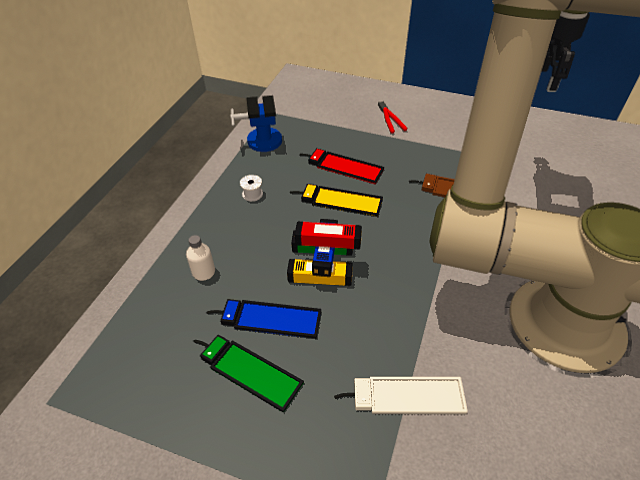

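The top view shows the stack at about (315,233). The cradles are green (190,225), blue (243,217), yellow (398,225) and red (450,207); the reel is at (375,130) and the bottle at (263,133). There are three candidates for the yellow cradle: yellow (398,225), brown (457,335) and white (217,342). Only (398,225) has a yellow floor and a yellow-topped block, so I'll confirm it in a crop.

```bash
cat > h.py <<'E'
from rig import *
import cv2, numpy as np
from scipy.spatial.transform import Rotation as R
RNG={'red':[(0,8),(172,180)],'yellow':[(20,34)],'green':[(45,80)],'blue':[(105,125)]}
def mask(im,c):
    h=cv2.cvtColor(im,cv2.COLOR_BGR2HSV)
    return sum(cv2.inRange(h,(a,140,60),(b,255,255)) for a,b in RNG[c])
def plane(n,uv,z):
    m=camera_model(n);K=np.array([[m['fx'],0,m['cx']],[0,m['fy'],m['cy']],[0,0,1.]])
    p=cv2.undistortPoints(np.float64(uv).reshape(-1,1,2),K,np.array([m['k1'],0,0,0.])).reshape(-1,2)
    T=m['world_from_camera'] if n!='wrist' else None
    if T is None:
        s=sense();A=np.eye(4);q=s['ee_rot'];A[:3,:3]=R.from_quat([q[1],q[2],q[3],q[0]]).as_matrix();A[:3,3]=s['eef_pos'];T=A@m['T_tool_cam']
    d=np.c_[p[:,0],-p[:,1],-np.ones(len(p))]@T[:3,:3].T
    t=(z-T[2,3])/d[:,2];return (T[:3,3]+t[:,None]*d)[:,:2]
def rect(n,pix,z):
    (c,(w,h),_)=r=cv2.minAreaRect(np.float32(plane(n,pix,z)))
    b=cv2.boxPoints(r);e=[b[1]-b[0],b[2]-b[1]];e=max(e,key=np.linalg.norm)
    a=np.degrees(np.arctan2(e[1],e[0]))%180
    return np.round([*c,max(w,h),min(w,h),a],1)
def blobs(n,im,c,z,amin=60):
    cs,_=cv2.findContours(mask(im,c),cv2.RETR_EXTERNAL,cv2.CHAIN_APPROX_NONE)
    for k in cs:
        if cv2.contourArea(k)>amin: print(n,c,'px',np.round(k.reshape(-1,2).mean(0)),'A',cv2.contourArea(k),rect(n,k.reshape(-1,2),z))
E
python3 - <<'E'
from h import *
im=cv2.imread('pics/top0.png')
for c in RNG: blobs('top',im,c,4)
for c,z in(('red',108),('blue',72),('green',36),('yellow',36)):
    print('packs',z); m=im.copy(); m[:, :270]=0; m[:,360:]=0; blobs('top',m,c,z,20)
s=cv2.imread('pics/side0.png')
s[:205]=0;s[290:]=0;s[:,:285]=0;s[:,370:]=0
blobs('side',s,'red',108)
cv2.imwrite('pics/c.png',cv2.resize(im[160:280,275:435],None,fx=5,fy=5,interpolation=2))
E
```

```text
top red px [550. 232.] A 425.5 [ 517.5 -581.1  123.9   52.2  124.9]
top red px [315. 234.] A 816.0 [521.9   9.2 126.9  45.8  14.7]
top red px [450. 213.] A 1497.5 [ 568.2 -327.2  163.3   60.8  175.3]
top red px [452. 172.] A 176.5 [ 670.  -337.1   50.1   25.3   88.5]
top yellow px [301. 253.] A 180.0 [477.3  46.2  42.3  33.3 102.9]
top yellow px [291. 221.] A 189.5 [556.5  67.6  42.7  42.1 107.1]
top yellow px [398. 227.] A 1499.0 [ 534.8 -196.9  163.8   60.5    5. ]
top yellow px [393. 187.] A 178.5 [ 636.  -189.6   49.8   26.3   95.8]
top green px [335. 242.] A 138.5 [499.9 -41.1  39.4  25.6 103.9]
top green px [327. 211.] A 159.5 [577.7 -19.6  48.7  39.5  14.7]
top green px [190. 226.] A 1439.5 [549.3 321.2 162.   58.8 168.6]
top green px [197. 186.] A 156.0 [649.2 303.7  47.4  24.5  79.2]
top blue px [298. 237.] A 171.0 [515.8  52.8  40.1  39.3  12.9]
top blue px [331. 229.] A 172.5 [534.  -29.4  41.9  35.8  12.5]
top blue px [242. 221.] A 1474.5 [560.6 190.8 162.6  60.4  11.7]
top blue px [233. 181.] A 166.0 [660.3 212.8  48.9  24.9 101.8]
top blue px [458. 109.] A 652.5 [ 829.4 -355.8  100.    75.    61.9]
top blue px [470.  91.] A 123.0 [ 874.8 -388.3   64.7   15.5  118.5]
packs 108
top red px [315. 234.] A 816.0 [514.5   7.6 116.6  42.1  14.7]
packs 72
top blue px [298. 237.] A 171.0 [511.3  49.5  38.   37.2  12.9]
top blue px [331. 229.] A 172.5 [528.6 -28.3  39.7  33.9  12.5]
packs 36
top green px [335. 242.] A 138.5 [498.2 -40.3  38.4  25.  103.9]
top green px [327. 211.] A 159.5 [574.  -19.3  47.5  38.5  14.7]
packs 36
top yellow px [301. 253.] A 180.0 [476.2  44.8  41.2  32.5 102.9]
top yellow px [291. 221.] A 189.5 [553.4  65.7  41.6  41.1 107.1]
side red px [328. 235.] A 1194.0 [510.6  21.6 114.1  70.3  13.9]
```

View pics/c.png

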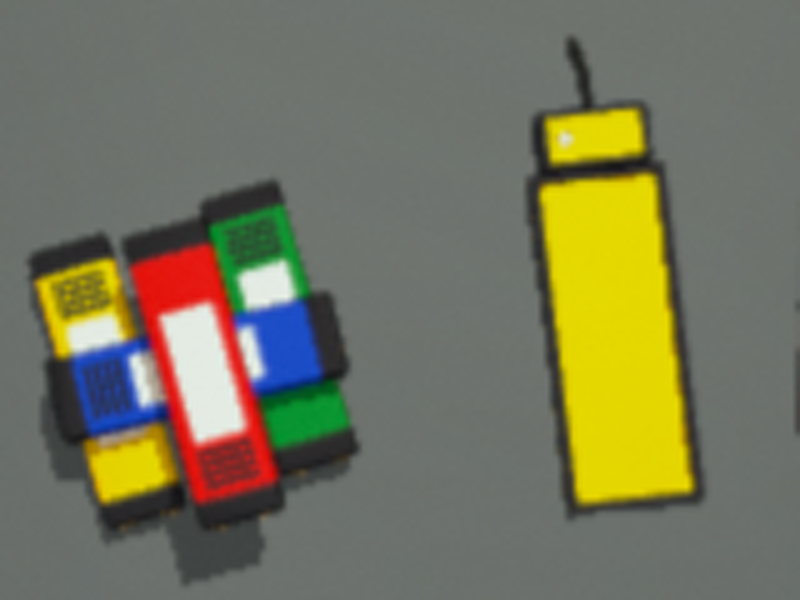

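The crop confirms that the cradle at (398,225) has the yellow floor and block. The stack is red over blue, over yellow (left) and green (right). The red pack is at (514,8), z 108, yaw 14.7°, which fits the given sizes. I'll approach above it.

```bash
cat >> h.py <<'E'
def go(x,y,z,yaw):
    s=sense();q=s['ee_rot'];M=R.from_quat([q[1],q[2],q[3],q[0]]).as_matrix()
    d=M.T@(np.array([x,y,z])-s['eef_pos'])/25
    c=np.degrees(np.arctan2(M[1,0],M[0,0]))
    print('t',round(s['time_s'],2),'at',np.round(s['eef_pos'],1),'yaw',round(c,1),'units',np.round(d,2),'turn',round(((c-yaw+90)%180-90)/8,2),'tilt',np.round(np.degrees(M[:2,2]),2),'F',np.round(s['force'],1),'w',round(s['grip_width'],3),'gf',round(s['grip_force'],1))
E
A='[[[0.83,-0.655,0.168,0,0,0.006,70],[0.83,-0.655,0.168,0,0,0.006,70],[0.83,-0.655,0.168,0,0,0.006,70],[0.83,-0.655,0.168,0,0,0.006,70],[0.83,-0.655,0.168,0,0,0.006,70],[0.83,-0.655,0.168,0,0,0.006,70],[0.83,-0.655,0.168,0,0,0.006,70],[0.83,-0.655,0.168,0,0,0.006,70]]]'; echo skip >/dev/null
python3 -m crank '[[[0.83,-0.655,0.168,0,0,0.006,70],[0.83,-0.655,0.168,0,0,0.006,70],[0.83,-0.655,0.168,0,0,0.006,70],[0.83,-0.655,0.168,0,0,0.006,70],[0.83,-0.655,0.168,0,0,0.006,70],[0.83,-0.655,0.168,0,0,0.006,70],[0.83,-0.655,0.168,0,0,0.006,70],[0.83,-0.655,0.168,0,0,0.006,70]]]' 50
python3 -m crank '[[[0.83,-0.655,0.168,0,0,0.006,70],[0.83,-0.655,0.168,0,0,0.006,70],[0.83,-0.655,0.168,0,0,0.006,70],[0.83,-0.655,0.168,0,0,0.006,70],[0.83,-0.655,0.168,0,0,0.006,70],[0.83,-0.655,0.168,0,0,0.006,70],[0.83,-0.655,0.168,0,0,0.006,70],[0.83,-0.655,0.168,0,0,0.006,70]]]'
python3 -m crank '[[[0.83,-0.655,0.168,0,0,0.006,70],[0.83,-0.655,0.168,0,0,0.006,70],[0.83,-0.655,0.168,0,0,0.006,70],[0.83,-0.655,0.168,0,0,0.006,70],[0.83,-0.655,0.168,0,0,0.006,70],[0.83,-0.655,0.168,0,0,0.006,70],[0.83,-0.655,0.168,0,0,0.006,70],[0.83,-0.655,0.168,0,0,0.006,70]]]'
python3 - <<'E'
from h import *
go(514.5,7.6,81,14.7)
cv2.imwrite('pics/w1.png',capture('wrist'))
E
```

```text
time_s: 0.9
eef_pos: [267.3, -333.7, 197.3]
ee_rot: [-0.0, 0.991, 0.133, -0.0]
force: [0.7, -0.5, 1.0]
grip_width: 0.819
grip_force: 0.0
time_s: 1.7
eef_pos: [393.3, -163.9, 163.8]
ee_rot: [-0.0, 0.992, 0.13, -0.0]
force: [-0.9, -0.4, 0.5]
grip_width: 0.821
grip_force: 0.0
time_s: 2.5
eef_pos: [520.5, 4.9, 130.1]
ee_rot: [-0.0, 0.992, 0.127, -0.0]
force: [-0.6, -0.8, -0.5]
grip_width: 0.821
grip_force: 0.0
t 2.5 at [520.5   4.9 130.1] yaw 14.5 units [-0.2  -0.16  1.96] turn -0.02 tilt [-0.03  0.  ] F [-0.6 -0.8 -0.5] w 0.821 gf 0.0
```

View pics/w1.png

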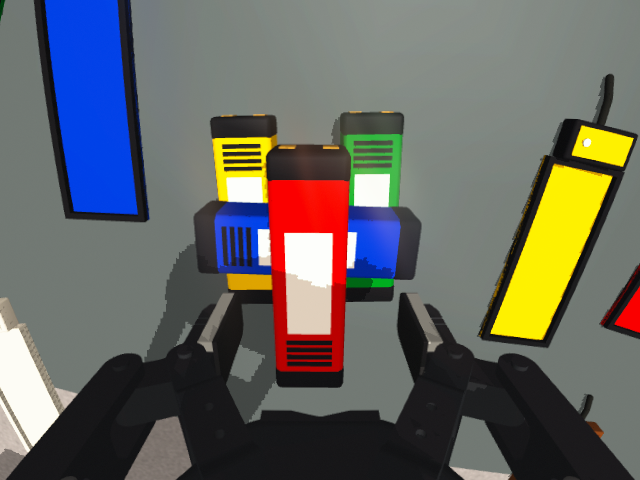

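The wrist view shows the red pack, at about (310,265), between the open fingers and slightly left of centre, as computed. I'll descend, grip and lift straight up.

```bash
python3 -m crank '[[[-0.03,-0.02,0.25,0,0,0,70],[-0.03,-0.02,0.25,0,0,0,70],[-0.03,-0.02,0.25,0,0,0,70],[-0.03,-0.02,0.25,0,0,0,70],[-0.03,-0.02,0.25,0,0,0,70],[-0.03,-0.02,0.25,0,0,0,70],[-0.02,-0.02,0.25,0,0,0,70],[0,-0.02,0.2,0,0,0,70]]]'
python3 -m crank '[[[0,0,0,0,0,0,60],[0,0,0,0,0,0,50],[0,0,0,0,0,0,44],[0,0,0,0,0,0,38],[0,0,0,0,0,0,34],[0,0,0,0,0,0,34],[0,0,0,0,0,0,34],[0,0,0,0,0,0,34]]]' 50
python3 - <<'E'
from h import *
go(514.5,7.6,150,14.7)
E
python3 -m crank '[[[0,0,-0.1,0,0,0,34],[0,0,-0.2,0,0,0,34],[0,0,-0.3,0,0,0,34],[0,0,-0.4,0,0,0,34],[0,0,-0.4,0,0,0,34],[0,0,-0.4,0,0,0,34],[0,0,-0.4,0,0,0,34],[0,0,-0.4,0,0,0,34]]]'
python3 - <<'E'
from h import *
go(568.2,-327.2,100,-4.7)
cv2.imwrite('pics/s1.png',capture('side')[180:320,230:430])
im=capture('wrist');cv2.imwrite('pics/w2.png',im)
blobs('wrist',im,'red',sense()['eef_pos'][2]+27)
E
```

```text
time_s: 3.35
eef_pos: [514.0, 6.6, 81.2]
ee_rot: [-0.0, 0.992, 0.126, -0.0]
force: [0.5, 0.9, 0.2]
grip_width: 0.82
grip_force: 0.0
time_s: 4.15
eef_pos: [514.4, 6.8, 82.3]
ee_rot: [-0.0, 0.992, 0.127, 0.0]
force: [-1.7, 2.4, 5.6]
grip_width: 0.454
grip_force: 51.3
t 4.15 at [514.4   6.8  82.3] yaw 14.5 units [ 0.01 -0.03 -2.71] turn -0.02 tilt [0.04 0.01] F [-1.7  2.4  5.6] w 0.454 gf 51.3
time_s: 4.95
eef_pos: [514.2, 6.5, 147.7]
ee_rot: [0.0, 0.992, 0.126, 0.0]
force: [0.4, 0.8, -2.3]
grip_width: 0.457
grip_force: 50.6
t 4.95 at [514.2   6.5 147.7] yaw 14.5 units [-1.26 13.46  1.91] turn 2.4 tilt [ 0.01 -0.  ] F [ 0.4  0.8 -2.3] w 0.457 gf 50.6
wrist red px [320. 413.] A 72.0 [477.4  -3.2  15.7   1.8 104.5]
wrist red px [629. 291.] A 1230.0 [ 563.3 -104.8   33.    15.8   33.7]
wrist red px [616. 271.] A 200.5 [571.4 -96.6  35.    1.6 175.4]
wrist red px [320. 297.] A 21677.0 [526.1   9.6  96.8  38.4  14.4]
```

View pics/w2.png

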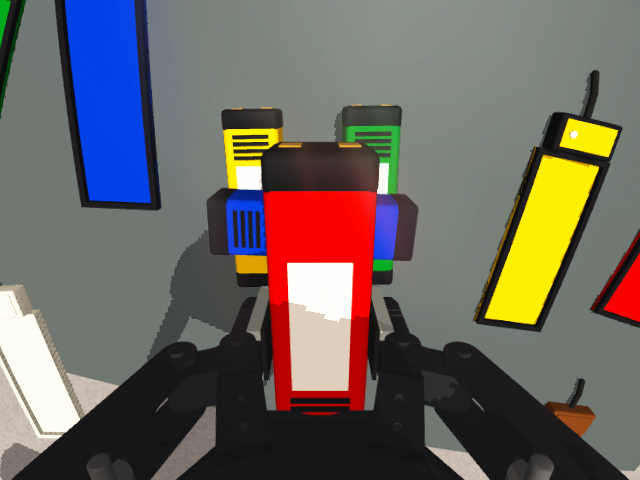

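The red pack is held with even clearance (centre about (320,290)). The blue pack and both bottom packs are undisturbed. I'll carry it to the red cradle.

```bash
python3 -m crank '[[[0.06,0.84,0,0,0,0.15,34],[0.06,0.84,0,0,0,0.15,34],[0.06,0.84,0,0,0,0.15,34],[0.06,0.84,0,0,0,0.15,34],[0.06,0.84,0,0,0,0.15,34],[0.06,0.84,0,0,0,0.15,34],[0.06,0.84,0,0,0,0.15,34],[0.06,0.84,0,0,0,0.15,34]]]'
python3 -m crank '[[[0.06,0.84,0.3,0,0,0.15,34],[0.06,0.84,0.3,0,0,0.15,34],[0.06,0.84,0.3,0,0,0.15,34],[0.06,0.84,0.3,0,0,0.15,34],[0.06,0.84,0.3,0,0,0.15,34],[0.06,0.84,0.3,0,0,0.15,34],[0.06,0.84,0.3,0,0,0.15,34],[0.06,0.84,0.3,0,0,0.15,34]]]'
python3 - <<'E'
from h import *
go(568.2,-327.2,15.5,-4.7)
im=capture('wrist');cv2.imwrite('pics/w3.png',im)
E
```

```text
time_s: 5.85
eef_pos: [556.0, -157.2, 146.2]
ee_rot: [-0.0, 0.999, 0.043, -0.0]
force: [0.3, 0.5, -2.7]
grip_width: 0.46
grip_force: 50.8
time_s: 6.65
eef_pos: [570.2, -325.8, 86.0]
ee_rot: [-0.0, 0.999, -0.042, -0.0]
force: [0.9, 0.1, -3.2]
grip_width: 0.459
grip_force: 50.9
t 6.65 at [ 570.2 -325.8   86. ] yaw -4.8 units [-0.07  0.06  2.82] turn -0.01 tilt [-0.01  0.01] F [ 0.9  0.1 -3.2] w 0.459 gf 50.9
```

View pics/w3.png

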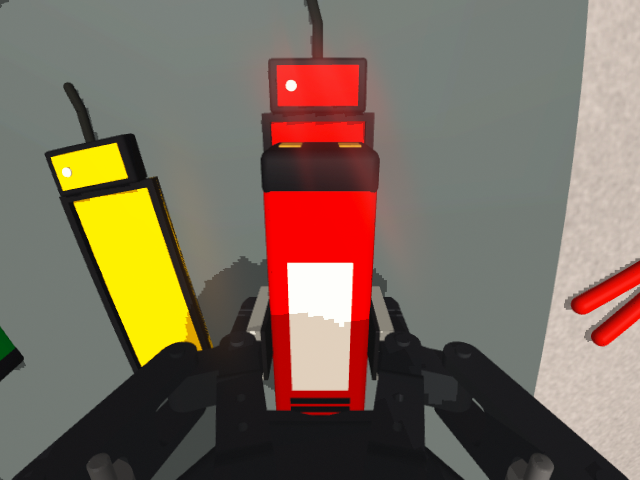

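The pack is centred over the red cradle, whose block is at (318,83). I'll lower it, release and lift.

```bash
python3 -m crank '[[[-0.01,0.01,0.4,0,0,0,34],[-0.01,0.01,0.4,0,0,0,34],[-0.01,0.01,0.4,0,0,0,34],[-0.01,0.01,0.4,0,0,0,34],[-0.01,0.01,0.4,0,0,0,34],[-0.01,0.01,0.4,0,0,0,34],[-0.01,0,0.3,0,0,0,34],[0,0,0.08,0,0,0,34]]]'
python3 -m crank '[[[0,0,0.02,0,0,0,34],[0,0,0.02,0,0,0,34],[0,0,0.02,0,0,0,34],[0,0,0,0,0,0,34],[0,0,0,0,0,0,45],[0,0,0,0,0,0,55],[0,0,0,0,0,0,60],[0,0,0,0,0,0,60]]]'
python3 -m crank '[[[0,0,-0.2,0,0,0,60],[0,0,-0.4,0,0,0,60],[0,0,-0.7,0,0,0,60],[0,0,-0.8,0,0,0,60],[0,0,-0.8,0,0,0,60],[0,0,-0.8,0,0,0,60],[0,-0.4,-0.6,0,0,0,60],[0,-0.8,-0.3,0,0,0,60]]]'
python3 - <<'E'
from h import *
go(568.2,-327.2,130,-4.7)
im=capture('top');cv2.imwrite('pics/t2.png',cv2.resize(im[140:280,150:490],None,fx=2.3,fy=2.3))
blobs('top',im,'red',40); blobs('top',im,'blue',72);blobs('top',im,'yellow',36);blobs('top',im,'green',36)
E
```

```text
time_s: 7.5
eef_pos: [568.0, -325.1, 16.1]
ee_rot: [-0.0, 0.999, -0.041, -0.001]
force: [1.0, 0.5, -3.2]
grip_width: 0.454
grip_force: 51.1
time_s: 8.3
eef_pos: [568.5, -325.5, 16.0]
ee_rot: [0.0, 0.999, -0.041, 0.0]
force: [-0.1, -0.2, -0.8]
grip_width: 0.703
grip_force: 0.0
time_s: 9.1
eef_pos: [571.1, -295.5, 132.6]
ee_rot: [0.001, 0.999, -0.041, 0.001]
force: [1.3, -0.2, -0.3]
grip_width: 0.701
grip_force: 0.0
t 9.1 at [ 571.1 -295.5  132.6] yaw -4.7 units [-0.01  1.27  0.11] turn -0.01 tilt [ 0.11 -0.09] F [ 1.3 -0.2 -0.3] w 0.701 gf 0.0
top red px [550. 232.] A 426.5 [ 515.1 -565.   120.4   50.7  124.9]
top blue px [314. 233.] A 760.0 [519.7  11.4 115.3  40.8 102.7]
top blue px [242. 221.] A 1478.5 [553.7 180.3 154.4  57.2  11.9]
top blue px [233. 181.] A 166.0 [648.2 201.   46.3  23.6 101.8]
top blue px [458. 109.] A 611.0 [ 809.2 -337.9   94.7   68.8   61.9]
top blue px [471.  90.] A 117.5 [ 852.4 -370.6   56.    14.3  118.5]
top yellow px [301. 253.] A 181.0 [475.6  44.8  42.3  32.1 100.8]
top yellow px [291. 221.] A 191.5 [553.3  65.9  42.   41.3  15.4]
top yellow px [397. 225.] A 1409.5 [ 532.3 -192.4  159.7   59.3    5.3]
top yellow px [393. 187.] A 177.5 [ 630.8 -185.1   48.4   25.6   95. ]
top green px [336. 242.] A 142.0 [498.6 -39.8  38.5  25.4 106.9]
top green px [326. 211.] A 169.0 [574.  -19.   47.5  39.2  14.5]
top green px [190. 226.] A 1438.5 [546.3 313.  158.   57.4 168.6]
top green px [197. 186.] A 157.5 [644.  295.9  46.9  23.5  79.1]
```

View pics/t2.png

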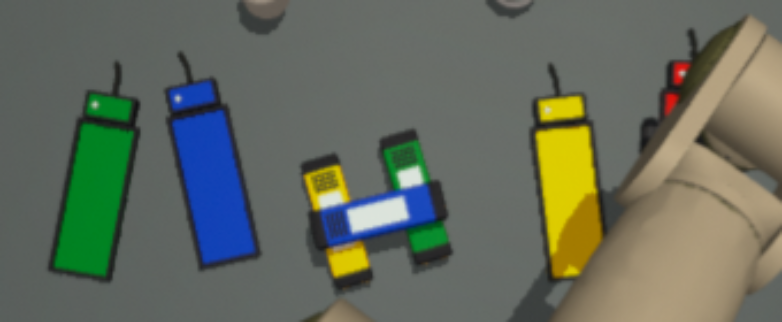

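The red pack has been released but the arm hides it at (680,110), so I'll check it from the side once the arm is clear. The bottom packs haven't moved. Blue is at (519.7,11.4), long axis 102.7°, and I'll take it with tool yaw 102.7° because of the joint 6 range.

```bash
python3 -m crank '[[[-0.19,-0.76,0,0,0,0,60],[-0.19,-0.76,0,0,0,0,60],[-0.19,-0.76,0,0,0,0,60],[-0.19,-0.76,0,0,0,0,60],[-0.19,-0.76,0,0,0,0,60],[-0.19,-0.76,0,0,0,0,60],[-0.19,-0.76,0,0,0,0,60],[-0.19,-0.76,0,0,0,0,60]]]' >/dev/null
python3 -m crank '[[[-0.19,-0.76,0,0,0,0,60],[-0.19,-0.76,0,0,0,0,60],[-0.19,-0.76,0,0,0,0,60],[-0.19,-0.76,0,0,0,0,60],[-0.19,-0.76,0,0,0,0,60],[-0.19,-0.76,0,0,0,0,60],[-0.19,-0.75,0,0,0,0,60],[-0.19,-0.75,0,0,0,0,60]]]' >/dev/null
python3 -m crank '[[[0,0,0,0,0,-1,60],[0,0,0,0,0,-1,60],[0,0,0,0,0,-1,60],[0,0,0,0,0,-1,60],[0,0,0,0,0,-1,60],[0,0,0,0,0,-1,60],[0,0,0,0,0,-1,60],[0,0,0,0,0,-1,60]]]' >/dev/null
python3 -m crank '[[[0,0,0,0,0,-1,60],[0,0,0,0,0,-1,60],[0,0,0,0,0,-1,60],[0,0,0,0,0,-1,60],[0,0,0,0,0,-1,60],[0,0,0,0,0,-0.42,60],[0,0,0,0,0,0,60],[0,0,0,0,0,0,60]]]'
python3 - <<'E'
from h import *
go(519.7,11.4,46,102.7)
im=capture('top');cv2.imwrite('pics/t3.png',im)
blobs('top',im,'red',40)
cv2.imwrite('pics/s3.png',cv2.resize(capture('side')[130:290,220:420],None,fx=3,fy=3))
E
```

```text
time_s: 12.35
eef_pos: [519.5, 13.7, 130.7]
ee_rot: [-0.0, 0.625, 0.78, -0.0]
force: [-0.1, 0.2, 0.7]
grip_width: 0.703
grip_force: 0.0
t 12.35 at [519.5  13.7 130.7] yaw 102.6 units [-0.09 -0.01  3.39] turn -0.01 tilt [-0.  0.] F [-0.1  0.2  0.7] w 0.703 gf 0.0
top red px [550. 232.] A 426.5 [ 515.1 -565.   120.4   50.7  124.9]
top red px [449. 213.] A 1284.5 [ 564.1 -318.4  158.4   59.1  175.6]
top red px [452. 172.] A 176.5 [ 663.2 -329.1   46.3   24.6   88.5]
```

View pics/s3.png

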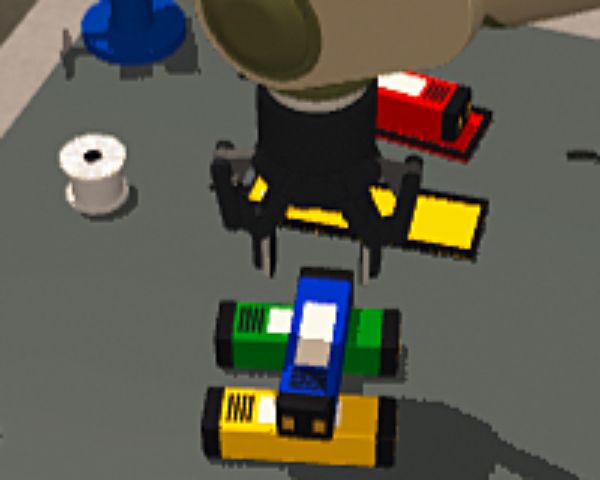

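The red pack lies flat inside its cradle rim, at about (430,100). The fingers straddle the blue pack at (318,340). I'll descend and grip it.

```bash
python3 -m crank '[[[-0.02,0,0.45,0,0,0,60],[-0.02,0,0.45,0,0,0,60],[-0.02,0,0.45,0,0,0,60],[-0.02,0,0.45,0,0,0,60],[-0.01,0,0.45,0,0,0,60],[0,0,0.45,0,0,0,60],[0,0,0.45,0,0,0,60],[0,0,0.24,0,0,0,60]]]'
python3 -m crank '[[[0,0,0,0,0,0,60],[0,0,0,0,0,0,50],[0,0,0,0,0,0,44],[0,0,0,0,0,0,38],[0,0,0,0,0,0,34],[0,0,0,0,0,0,34],[0,0,0,0,0,0,34],[0,0,0,0,0,0,34]]]' 50
python3 -m crank '[[[0,0,-0.1,0,0,0,34],[0,0,-0.2,0,0,0,34],[0,0,-0.3,0,0,0,34],[0,0,-0.4,0,0,0,34],[0,0,-0.5,0,0,0,34],[0,0,-0.5,0,0,0,34],[0,0,-0.5,0,0,0,34],[0,0,-0.5,0,0,0,34]]]'
python3 - <<'E'
from h import *
go(560.6,190.8,100,11.7)
im=capture('wrist');cv2.imwrite('pics/w4.png',im)
im=capture('top')
for c in('yellow','green'):blobs('top',im,c,36)
E
```

```text
time_s: 13.25
eef_pos: [519.8, 11.1, 44.7]
ee_rot: [-0.001, 0.625, 0.781, -0.0]
force: [-0.1, -0.3, 0.5]
grip_width: 0.703
grip_force: 0.0
time_s: 14.05
eef_pos: [520.9, 10.9, 46.8]
ee_rot: [0.001, 0.625, 0.781, 0.0]
force: [-0.2, -0.4, 5.3]
grip_width: 0.456
grip_force: 51.7
time_s: 14.85
eef_pos: [520.3, 11.0, 122.3]
ee_rot: [0.0, 0.625, 0.781, 0.0]
force: [-0.3, -0.9, -4.7]
grip_width: 0.463
grip_force: 50.9
t 14.85 at [520.3  11.  122.3] yaw 102.7 units [6.66 3.15 0.89] turn -11.13 tilt [ 0.03 -0.01] F [-0.3 -0.9 -4.7] w 0.463 gf 50.9
top yellow px [398. 227.] A 1500.0 [ 532.2 -192.3  159.7   59.     5.1]
top yellow px [393. 187.] A 175.5 [ 630.9 -185.2   48.1   25.6   95. ]
top green px [190. 226.] A 1439.5 [546.3 313.  158.   57.4 168.6]
top green px [197. 186.] A 154.0 [644.  295.8  46.2  23.5  79.2]
```

```bash
python3 -m crank '[[[0.83,0.39,0,0,0,0,34],[0.83,0.39,0,0,0,0,34],[0.83,0.39,0,0,0,0,34],[0.83,0.39,0,0,0,0,34],[0.83,0.39,0,0,0,0,34],[0.83,0.4,0,0,0,0,34],[0.83,0.4,0,0,0,0,34],[0.84,0.4,0,0,0,0,34]]]' >/dev/null
python3 -m crank '[[[0,0,0,0,0,0.7,34],[0,0,0,0,0,0.7,34],[0,0,0,0,0,0.7,34],[0,0,0,0,0,0.7,34],[0,0,0,0,0,0.7,34],[0,0,0,0,0,0.7,34],[0,0,0,0,0,0.7,34],[0,0,0,0,0,0.7,34]]]' >/dev/null
python3 -m crank '[[[0,0,0.2,0,0,0.7,34],[0,0,0.2,0,0,0.7,34],[0,0,0.2,0,0,0.7,34],[0,0,0.2,0,0,0.7,34],[0,0,0.2,0,0,0.7,34],[0,0,0.2,0,0,0.7,34],[0,0,0.2,0,0,0.7,34],[0,0,0.2,0,0,0.87,34]]]'
python3 - <<'E'
from h import *
go(560.6,190.8,15,11.7)
im=capture('wrist');cv2.imwrite('pics/w5.png',im)
im=capture('top')
for c in('yellow','green'):blobs('top',im,c,36)
E
```

```text
time_s: 17.35
eef_pos: [560.2, 190.5, 80.2]
ee_rot: [-0.0, 0.995, 0.1, -0.001]
force: [-0.1, -0.5, -4.4]
grip_width: 0.459
grip_force: 51.3
t 17.35 at [560.2 190.5  80.2] yaw 11.5 units [ 0.02 -0.01  2.61] turn -0.03 tilt [-0.07 -0.01] F [-0.1 -0.5 -4.4] w 0.459 gf 51.3
top yellow px [296. 236.] A 752.0 [517.2  56.  116.9  41.2  15.2]
top yellow px [398. 227.] A 1499.0 [ 532.2 -192.2  159.7   59.     5. ]
top yellow px [393. 187.] A 176.5 [ 630.8 -185.1   48.4   25.6   95. ]
top green px [330. 225.] A 701.0 [541.6 -27.8 115.   39.4  15.4]
```

View pics/w5.png

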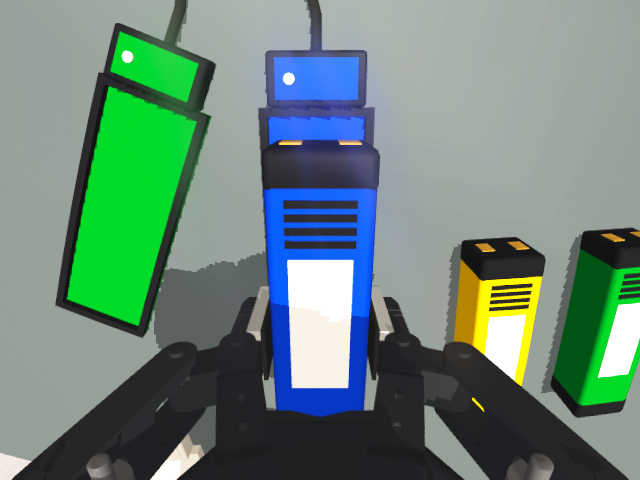

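The blue pack is aligned over the blue cradle (block at (316,78)). I'll lower it, release, lift, and move above the yellow pack at (517,56).

```bash
python3 -m crank '[[[0,0,0.4,0,0,0,34],[0,0,0.4,0,0,0,34],[0,0,0.4,0,0,0,34],[0,0,0.4,0,0,0,34],[0,0,0.4,0,0,0,34],[0,0,0.4,0,0,0,34],[0,0,0.2,0,0,0,34],[0,0,0.04,0,0,0,34]]]'
python3 -m crank '[[[0,0,0.02,0,0,0,34],[0,0,0,0,0,0,34],[0,0,0,0,0,0,34],[0,0,0,0,0,0,40],[0,0,0,0,0,0,45],[0,0,0,0,0,0,55],[0,0,0,0,0,0,60],[0,0,0,0,0,0,60]]]'
python3 -m crank '[[[0,0,-0.2,0,0,0,60],[0,0,-0.4,0,0,0,60],[0,0,-0.7,0,0,0,60],[0,0,-0.8,0,0,0,60],[0,0,-0.8,0,0,0,60],[0,0,-0.6,0,0,0,60],[0,0,0,0,0,0,60],[0,0,0,0,0,0,60]]]'
python3 -m crank '[[[-0.35,0.61,0,0,0,0,60],[-0.35,0.61,0,0,0,0,60],[-0.35,0.61,0,0,0,0,60],[-0.35,0.61,0,0,0,0,60],[-0.35,0.61,0,0,0,0,60],[-0.35,0.61,0,0,0,0,60],[-0.35,0.62,0,0,0,0,60],[-0.35,0.62,0,0,0,-0.44,60]]]'
python3 - <<'E'
from h import *
go(517.2,56,10,15.2)
im=capture('top');cv2.imwrite('pics/t5.png',im)
blobs('top',im,'blue',4)
s=capture('side');cv2.imwrite('pics/s5.png',cv2.resize(s[200:420,180:440],None,fx=3,fy=2.7))
E
```

```text
time_s: 18.25
eef_pos: [560.5, 190.5, 14.8]
ee_rot: [0.0, 0.995, 0.102, -0.0]
force: [-5.8, -1.9, 5.2]
grip_width: 0.462
grip_force: 52.7
time_s: 19.05
eef_pos: [560.7, 190.5, 14.5]
ee_rot: [-0.0, 0.995, 0.102, 0.0]
force: [0.4, -0.1, 0.1]
grip_width: 0.705
grip_force: 0.0
time_s: 19.85
eef_pos: [560.4, 190.5, 102.1]
ee_rot: [-0.0, 0.995, 0.102, 0.0]
force: [0.0, -0.3, -1.0]
grip_width: 0.704
grip_force: 0.0
time_s: 20.65
eef_pos: [516.1, 55.7, 101.1]
ee_rot: [-0.0, 0.991, 0.133, -0.001]
force: [-0.1, -0.6, -0.7]
grip_width: 0.7
grip_force: 0.0
t 20.65 at [516.1  55.7 101.1] yaw 15.3 units [0.05 0.   3.64] turn 0.01 tilt [-0.1   0.01] F [-0.1 -0.6 -0.7] w 0.7 gf 0.0
top blue px [238. 215.] A 631.0 [560.4 191.4 162.4  60.1  11.3]
top blue px [233. 181.] A 166.0 [660.2 212.8  48.9  25.1 101.8]
top blue px [458. 109.] A 617.0 [ 829.9 -356.1  100.    73.8   61.9]
top blue px [471.  90.] A 117.5 [ 876.  -390.8   59.1   15.2  118.5]
```

View pics/s5.png

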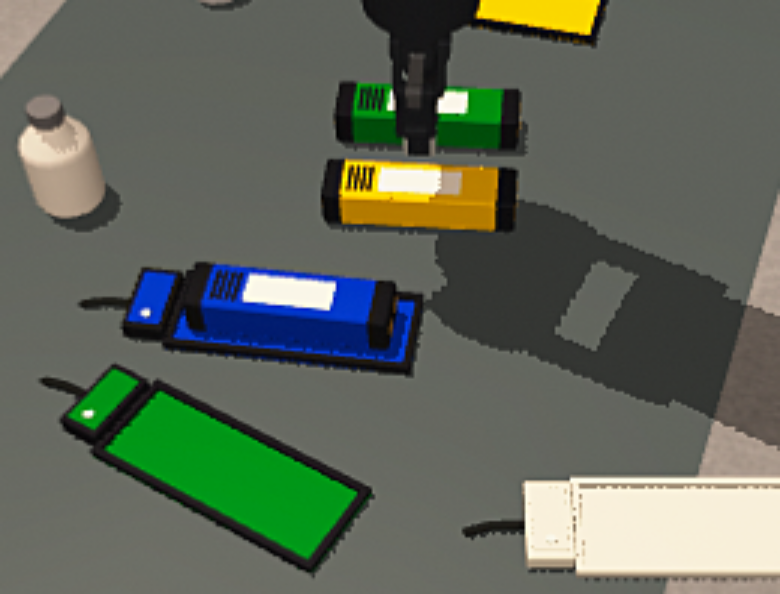

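The blue pack is seated flat inside its rim (290,305). Next I'll grip the yellow pack at (420,195).

```bash
python3 -m crank '[[[0.01,0,0.5,0,0,0,60],[0.01,0,0.5,0,0,0,60],[0.01,0,0.5,0,0,0,60],[0.01,0,0.5,0,0,0,60],[0.01,0,0.5,0,0,0,60],[0,0,0.5,0,0,0,60],[0,0,0.4,0,0,0,60],[0,0,0.22,0,0,0,60]]]'
python3 -m crank '[[[0,0,0,0,0,0,60],[0,0,0,0,0,0,50],[0,0,0,0,0,0,44],[0,0,0,0,0,0,38],[0,0,0,0,0,0,34],[0,0,0,0,0,0,34],[0,0,0,0,0,0,34],[0,0,0,0,0,0,34]]]' 50
python3 -m crank '[[[0,0,-0.1,0,0,0,34],[0,0,-0.2,0,0,0,34],[0,0,-0.4,0,0,0,34],[0,0,-0.5,0,0,0,34],[0,0,-0.6,0,0,0,34],[0,0,-0.6,0,0,0,34],[0,0,-0.6,0,0,0,34],[0,0,-0.6,0,0,0,34]]]'
python3 - <<'E'
from h import *
go(534.8,-196.9,100,5)
E
```

```text
time_s: 21.55
eef_pos: [517.8, 56.7, 10.4]
ee_rot: [-0.0, 0.991, 0.133, -0.001]
force: [1.2, -1.3, 0.8]
grip_width: 0.704
grip_force: 0.0
time_s: 22.35
eef_pos: [518.5, 56.7, 12.3]
ee_rot: [0.0, 0.991, 0.133, 0.001]
force: [-2.5, 1.1, 6.2]
grip_width: 0.458
grip_force: 51.4
time_s: 23.15
eef_pos: [518.2, 56.6, 103.1]
ee_rot: [0.0, 0.991, 0.133, 0.0]
force: [1.3, -1.0, -3.1]
grip_width: 0.453
grip_force: 50.7
t 23.15 at [518.2  56.6 103.1] yaw 15.3 units [-2.03  9.96  0.13] turn 1.28 tilt [ 0.05 -0.01] F [ 1.3 -1.  -3.1] w 0.453 gf 50.7
```

```bash
python3 -m crank '[[[-0.14,0.7,0,0,0,0,34],[-0.14,0.7,0,0,0,0,34],[-0.14,0.7,0,0,0,0,34],[-0.14,0.7,0,0,0,0,34],[-0.14,0.7,0,0,0,0,34],[-0.14,0.7,0,0,0,0,34],[-0.14,0.7,0,0,0,0,34],[-0.14,0.7,0,0,0,0,34]]]' >/dev/null
python3 -m crank '[[[-0.15,0.73,0,0,0,0,34],[-0.15,0.73,0,0,0,0,34],[-0.15,0.73,0,0,0,0,34],[-0.15,0.73,0,0,0,0,34],[-0.15,0.73,0,0,0,0,34],[-0.15,0.71,0,0,0,0,34],[0,0,0.3,0,0,0.64,34],[0,0,0.3,0,0,0.64,34]]]'
python3 - <<'E'
from h import *
go(534.8,-196.9,16,5)
im=capture('wrist');cv2.imwrite('pics/w6.png',im)
im=capture('top');blobs('top',im,'green',36)
E
```

```text
time_s: 24.75
eef_pos: [535.0, -198.1, 86.4]
ee_rot: [0.0, 0.999, 0.041, 0.0]
force: [-0.5, -0.4, -2.9]
grip_width: 0.457
grip_force: 50.9
t 24.75 at [ 535.  -198.1   86.4] yaw 4.8 units [-0.   -0.05  2.82] turn -0.03 tilt [ 0.02 -0.01] F [-0.5 -0.4 -2.9] w 0.457 gf 50.9
top green px [330. 225.] A 703.0 [541.6 -27.8 115.   39.4  15.4]
top green px [190. 226.] A 1439.5 [546.3 313.  158.   57.4 168.6]
top green px [197. 186.] A 156.5 [644.  295.7  46.9  23.5  79.2]
```

View pics/w6.png

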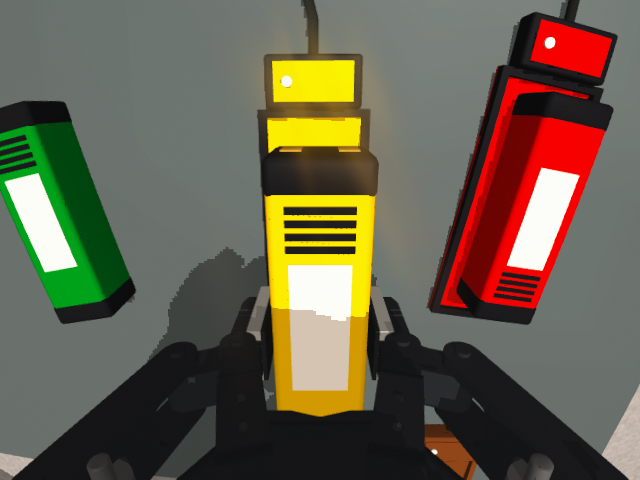

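The yellow pack is aligned over the yellow cradle (block at (314,80)); the red pack is seated at (535,210). I'll lower it, release and move above green.

```bash
python3 -m crank '[[[0,-0.01,0.4,0,0,0,34],[0,-0.01,0.4,0,0,0,34],[0,-0.01,0.4,0,0,0,34],[0,-0.01,0.4,0,0,0,34],[0,-0.01,0.4,0,0,0,34],[0,-0.01,0.4,0,0,0,34],[0,-0.01,0.35,0,0,0,34],[0,0,0.08,0,0,0,34]]]'
python3 -m crank '[[[0,0,0.02,0,0,0,34],[0,0,0,0,0,0,34],[0,0,0,0,0,0,34],[0,0,0,0,0,0,40],[0,0,0,0,0,0,45],[0,0,0,0,0,0,55],[0,0,0,0,0,0,60],[0,0,0,0,0,0,60]]]'
python3 -m crank '[[[0,0,-0.2,0,0,0,60],[0,0,-0.4,0,0,0,60],[0,0,-0.7,0,0,0,60],[0,0,-0.8,0,0,0,60],[0,0,-0.8,0,0,0,60],[0,0,-0.6,0,0,0,60],[0,0,0,0,0,0,60],[0,0,0,0,0,0,60]]]'
python3 -m crank '[[[0.11,-0.84,0,0,0,0,60],[0.11,-0.84,0,0,0,0,60],[0.11,-0.84,0,0,0,0,60],[0.11,-0.84,0,0,0,0,60],[0.11,-0.84,0,0,0,0,60],[0.11,-0.84,0,0,0,0,60],[0.1,-0.84,0,0,0,-0.65,60],[0.1,-0.83,0,0,0,-0.65,60]]]'
python3 - <<'E'
from h import *
go(541.6,-27.8,10,15.4)
im=capture('top');cv2.imwrite('pics/t7.png',cv2.resize(im[140:280,150:490],None,fx=2.3,fy=2.3))
blobs('top',im,'yellow',4)
s=capture('side');cv2.imwrite('pics/s7.png',cv2.resize(s[130:330,220:420],None,fx=3,fy=3))
E
```

```text
time_s: 25.65
eef_pos: [534.6, -195.0, 16.0]
ee_rot: [-0.0, 0.999, 0.044, -0.0]
force: [-9.7, 4.9, 21.5]
grip_width: 0.457
grip_force: 54.4
time_s: 26.45
eef_pos: [534.9, -195.2, 15.2]
ee_rot: [0.0, 0.999, 0.044, 0.0]
force: [-0.1, -0.2, -0.6]
grip_width: 0.706
grip_force: 0.0
time_s: 27.25
eef_pos: [534.7, -195.1, 102.8]
ee_rot: [0.0, 0.999, 0.044, 0.0]
force: [0.4, 0.6, -0.2]
grip_width: 0.705
grip_force: 0.0
time_s: 28.05
eef_pos: [539.2, -25.2, 101.7]
ee_rot: [-0.0, 0.991, 0.136, -0.001]
force: [0.4, 0.2, 0.1]
grip_width: 0.699
grip_force: 0.0
t 28.05 at [539.2 -25.2 101.7] yaw 15.6 units [0.07 0.13 3.67] turn 0.03 tilt [-0.09  0.03] F [0.4 0.2 0.1] w 0.699 gf 0.0
top yellow px [398. 227.] A 1498.0 [ 534.8 -196.8  163.8   60.5    5. ]
top yellow px [393. 187.] A 177.5 [ 636.  -189.6   49.6   26.2   95. ]
```

View pics/s7.png

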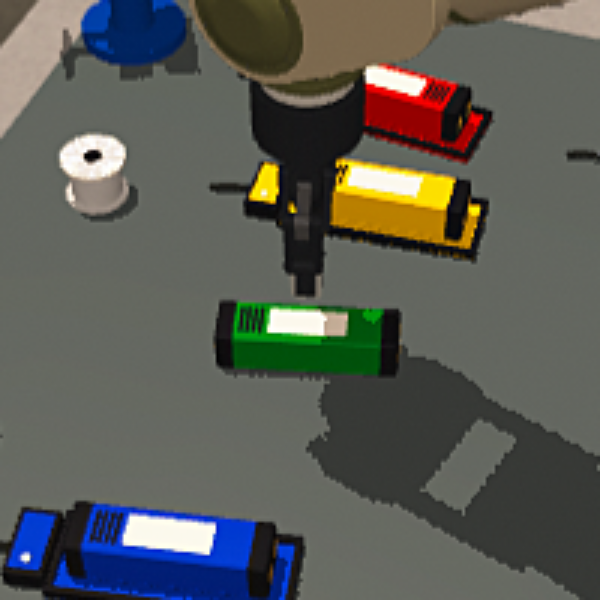

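The yellow pack is seated flat at (395,200), and red and blue are also in place. Next I'll grip green at (310,338).

```bash
python3 -m crank '[[[0.01,0.02,0.5,0,0,0,60],[0.01,0.02,0.5,0,0,0,60],[0.01,0.02,0.5,0,0,0,60],[0.01,0.02,0.5,0,0,0,60],[0.01,0.01,0.5,0,0,0,60],[0,0.01,0.5,0,0,0,60],[0,0.01,0.4,0,0,0,60],[0,0,0.24,0,0,0,60]]]'
python3 -m crank '[[[0,0,0,0,0,0,60],[0,0,0,0,0,0,50],[0,0,0,0,0,0,44],[0,0,0,0,0,0,38],[0,0,0,0,0,0,34],[0,0,0,0,0,0,34],[0,0,0,0,0,0,34],[0,0,0,0,0,0,34]]]' 50
python3 -m crank '[[[0,0,-0.1,0,0,0,34],[0,0,-0.2,0,0,0,34],[0,0,-0.4,0,0,0,34],[0,0,-0.6,0,0,0,34],[0,0,-0.8,0,0,0,34],[0,0,-0.8,0,0,0,34],[0,0,-0.8,0,0,0,34],[0,0,-0.6,0,0,0,34]]]'
python3 - <<'E'
from h import *
go(549.3,321.2,110,-11.4)
E
```

```text
time_s: 28.95
eef_pos: [541.3, -28.4, 10.6]
ee_rot: [-0.0, 0.991, 0.134, -0.0]
force: [1.1, 0.1, 0.6]
grip_width: 0.703
grip_force: 0.0
time_s: 29.75
eef_pos: [541.9, -28.4, 12.5]
ee_rot: [0.0, 0.991, 0.134, 0.001]
force: [-0.8, 1.8, 6.3]
grip_width: 0.458
grip_force: 51.2
time_s: 30.55
eef_pos: [541.8, -28.5, 121.2]
ee_rot: [0.0, 0.991, 0.134, 0.001]
force: [-0.4, 0.4, -3.0]
grip_width: 0.463
grip_force: 50.7
t 30.55 at [541.8 -28.5 121.2] yaw 15.4 units [  4.01 -13.41   0.44] turn 3.35 tilt [ 0.09 -0.03] F [-0.4  0.4 -3. ] w 0.463 gf 50.7
```

Translate over 16 rows, then rotate in the next call while lowering.

```bash
python3 -m crank '[[[0.25,-0.84,0,0,0,0,34],[0.25,-0.84,0,0,0,0,34],[0.25,-0.84,0,0,0,0,34],[0.25,-0.84,0,0,0,0,34],[0.25,-0.84,0,0,0,0,34],[0.25,-0.84,0,0,0,0,34],[0.25,-0.84,0,0,0,0,34],[0.25,-0.84,0,0,0,0,34]]]' >/dev/null
python3 -m crank '[[[0.25,-0.84,0,0,0,0,34],[0.25,-0.84,0,0,0,0,34],[0.25,-0.84,0,0,0,0,34],[0.25,-0.84,0,0,0,0,34],[0.25,-0.84,0,0,0,0,34],[0.25,-0.84,0,0,0,0,34],[0.25,-0.84,0,0,0,0,34],[0.25,-0.8,0,0,0,0,34]]]' >/dev/null
python3 -m crank '[[[0,0,0.1,0,0,0.5,34],[0,0,0.2,0,0,0.5,34],[0,0,0.2,0,0,0.5,34],[0,0,0.2,0,0,0.5,34],[0,0,0.2,0,0,0.5,34],[0,0,0.2,0,0,0.5,34],[0,0,0.2,0,0,0.35,34],[0,0,0.1,0,0,0,34]]]'
python3 - <<'E'
from h import *
go(549.3,321.2,17,-11.4)
im=capture('wrist');cv2.imwrite('pics/w8.png',im)
E
```

```text
time_s: 32.95
eef_pos: [548.7, 320.9, 84.3]
ee_rot: [0.0, 0.995, -0.099, -0.0]
force: [-0.5, 0.6, -2.7]
grip_width: 0.456
grip_force: 51.0
t 32.95 at [548.7 320.9  84.3] yaw -11.4 units [ 0.02 -0.02  2.69] turn -0.0 tilt [-0.03 -0.01] F [-0.5  0.6 -2.7] w 0.456 gf 51.0
```

View pics/w8.png

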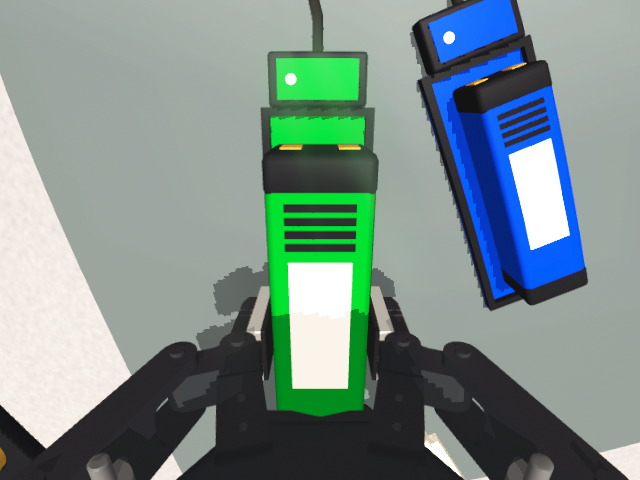

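The green pack is aligned over the green cradle (block at (318,78)). I'll lower it, release, lift and back away.

```bash
python3 -m crank '[[[0,0,0.4,0,0,0,34],[0,0,0.4,0,0,0,34],[0,0,0.4,0,0,0,34],[0,0,0.4,0,0,0,34],[0,0,0.4,0,0,0,34],[0,0,0.4,0,0,0,34],[0,0,0.22,0,0,0,34],[0,0,0.06,0,0,0,34]]]'
python3 -m crank '[[[0,0,0.02,0,0,0,34],[0,0,0,0,0,0,34],[0,0,0,0,0,0,34],[0,0,0,0,0,0,40],[0,0,0,0,0,0,45],[0,0,0,0,0,0,55],[0,0,0,0,0,0,60],[0,0,0,0,0,0,60]]]'
python3 -m crank '[[[0,0,-0.2,0,0,0,60],[0,0,-0.4,0,0,0,60],[0,0,-0.8,0,0,0,60],[0,0,-0.8,0,0,0,60],[0,0,-0.8,0,0,0,60],[0,0,-0.8,0,0,0,60],[0,0,-0.8,0,0,0,60],[0,0,-0.8,0,0,0,60]]]'
python3 -m crank '[[[0,0.9,0,0,0,0,60],[0,0.9,0,0,0,0,60],[0,0.9,0,0,0,0,60],[0,0.9,0,0,0,0,60],[0,0.9,0,0,0,0,60],[0,0.9,0,0,0,0,60],[0,0.9,0,0,0,0,60],[0,0.9,0,0,0,0,60]]]'
python3 -m crank '[[[0,0.9,0,0,0,0,60],[0,0.9,0,0,0,0,60],[0,0.9,0,0,0,0,60],[0,0.9,0,0,0,0,60],[0,0.5,0,0,0,0,60],[0,0,0,0,0,0,60],[0,0,0,0,0,0,60],[0,0,0,0,0,0,60]]]'
python3 - <<'E'
from h import *
im=capture('top');cv2.imwrite('pics/t9.png',cv2.resize(im[90:280,150:500],None,fx=2.2,fy=2.2))
s=capture('side');cv2.imwrite('pics/s9.png',s)
E
```

```text
time_s: 33.8
eef_pos: [548.7, 321.0, 16.6]
ee_rot: [0.0, 0.995, -0.099, -0.0]
force: [-0.8, -0.5, -2.2]
grip_width: 0.46
grip_force: 51.1
time_s: 34.6
eef_pos: [549.0, 321.1, 16.9]
ee_rot: [-0.0, 0.995, -0.099, 0.0]
force: [0.5, -0.1, 1.1]
grip_width: 0.704
grip_force: 0.0
time_s: 35.4
eef_pos: [548.9, 321.1, 153.7]
ee_rot: [-0.0, 0.995, -0.099, 0.0]
force: [-0.4, 0.0, 0.7]
grip_width: 0.703
grip_force: 0.0
time_s: 36.2
eef_pos: [513.3, 143.7, 152.8]
ee_rot: [-0.0, 0.995, -0.099, 0.001]
force: [0.9, 0.0, 0.5]
grip_width: 0.702
grip_force: 0.0
time_s: 37.0
eef_pos: [493.3, 44.9, 151.9]
ee_rot: [-0.0, 0.995, -0.099, 0.0]
force: [1.1, 0.7, -0.1]
grip_width: 0.707
grip_force: 0.0
```

View pics/t9.png

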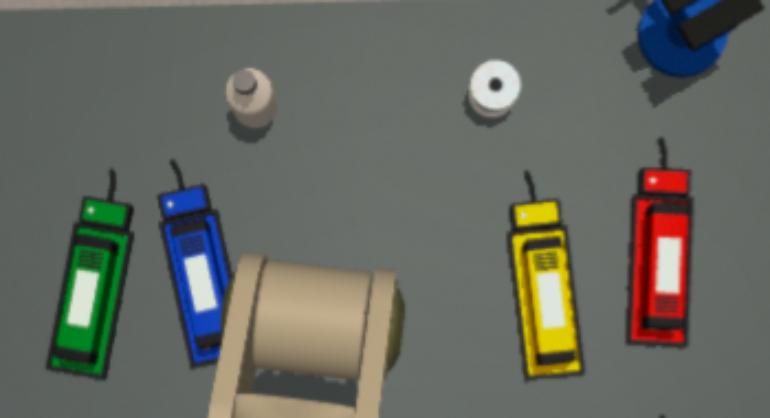

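View pics/s9.png

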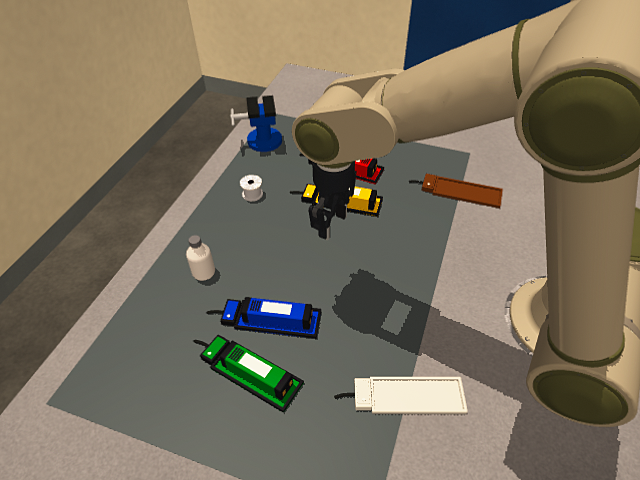

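All four packs lie flat inside their own cradles. In the top crop they are green (85,300), blue (200,285), yellow (548,300) and red (667,265). The bottle and reel are where they stood, and the gripper is open and clear of everything.

```bash
python3 -c "from rig import *; print(finish_job())"
```

```text
the job is handed in; nothing more can be done
None
```

I took the stack apart from the top down and laid all four packs flat in the cradles of their own colours; the reel and bottle weren't touched, the gripper is empty and clear, and the job was handed in at about 37 s.

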